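# Make up two pump repair kits

## Task

Make up two repair kits from the five parts on the bench: the square tray gets the flanged hub with the large bearing on it and the short thick bolt, the long tray gets the small bearing and the long slim bolt. Put the hub into its tray first and let go of it, then lower the large bearing over its spigot so that it lies centred and flat on the flange. Stand everything else on the tray floors, the same way up as now (bolts upright on their heads), and leave the spray can, the oil bottle and the screwdriver where they are.

Things in the scene. Friction and masses are not known exactly. Their poses are not given: they have to be found in the camera images.
- square_tray: Sizes in mm. Green sheet-metal tray, square, 170 x 170 outside, 15 high, walls and floor 3 thick (the inner floor is 3 above the bench), open at the top. Fixed to the bench. Origin at the centre of its underside, x and y along its sides, z up. Its place and yaw (within 0.2 rad) vary, and the two trays may change sides.
- long_tray: Sizes in mm. Green sheet-metal tray, oblong, 120 (its x) x 230 (its y) outside, 15 high, walls and floor 3 thick (the inner floor is 3 above the bench), open at the top. Fixed to the bench. Origin at the centre of its underside, z up. Its place and yaw (within 0.2 rad) vary.
- hub: Sizes in mm. Steel flanged hub: a square flange 66 x 66 and 14 thick with a tapered round spigot in the middle of its upper side (26 diameter at the flange, 18 at its tip, 14 tall; 28 tall overall). About 0.4 kg. Origin at the centre of the flange's underside, x and y square to its sides, z up along the spigot. Starts spigot up, yaw within 0.4 rad.
- large_bearing: Sizes in mm. Large ball bearing: a steel ring with a dark seal, 62 outside diameter, bore 30, 16 thick; lies flat on the bench, about 0.2 kg. Origin at the centre of its underside, z up along its axis. On the hub its origin is 14 above the hub's.
- small_bearing: Sizes in mm. Small ball bearing: a steel ring with a dark seal, 47 outside diameter, bore 20, 14 thick; lies flat on the bench, about 0.11 kg. Origin at the centre of its underside, z up along its axis.
- short_bolt: Sizes in mm. Short thick steel bolt standing on its hexagon head: head 36 across flats (42 across corners) and 15 tall, round shank 24 diameter pointing up, 50 tall overall, about 0.21 kg. Origin at the centre of the head's underside, z up along the shank.
- long_bolt: Sizes in mm. Long slim steel bolt standing on its hexagon head: head 30 across flats (35 across corners) and 13 tall, round shank 20 diameter pointing up, 78 tall overall, about 0.22 kg. Origin at the centre of the head's underside, z up along the shank.
- spray_can: Sizes in mm. White and red spray can, 65 diameter, 181 tall, standing at the left of the work (+y). Origin at the centre of its underside. A bystander: not to be moved.
- oil_bottle: Sizes in mm. Green oil bottle, 68 diameter, 170 tall, standing at the right of the work (-y). Origin at the centre of its underside. A bystander: not to be moved.
- screwdriver: Sizes in mm. Screwdriver with a green handle, 200 long, lying crosswise on the bench beyond the trays. Its length is along its x. A bystander: not to be moved.
There are look-alikes about, which are no part of the job. Leave any blue or purple look-alike of the hub alone. What is shaped like the small_bearing but brown is not meant.

How it is judged (in metres and radians):
On the way, in this order (a step that is already met when the one before it is completed fails the run):
1. the hub stands on the square tray's floor, let go, while the large bearing is still away from it (x of hub in the frame of square_tray between -0.06 and 0.06 m and y of hub in the frame of square_tray between -0.06 and 0.06 m and z of hub in the frame of square_tray between 0 and 0.007 m and angle between hub's own z axis and vertical below 0.1 rad and linear speed of hub below 0.02 m/s and angular speed of hub below 0.2 rad/s and contact force between the fingers and hub below 0.1 N and distance between large_bearing and hub above 0.05 m), for 0.2 s.
2. the large bearing lies over the spigot, flat on the hub's flange, the hub on the square tray's floor (x of hub in the frame of square_tray between -0.06 and 0.06 m and y of hub in the frame of square_tray between -0.06 and 0.06 m and z of hub in the frame of square_tray between 0 and 0.007 m and angle between hub's own z axis and vertical below 0.1 rad and horizontal distance between large_bearing and hub below 0.006 m and angle between large_bearing's own z axis and vertical below 0.08 rad and z of large_bearing in the frame of hub between 0.011 and 0.017 m), for 0.2 s.
At the end, for the whole second after the job is handed in: Hub flat on the square tray's floor, large bearing flat on its flange (6 mm of centre); short bolt upright on the square tray's floor, small bearing flat and long bolt upright on the long tray's floor (tilt under 0.1 rad, underside within 4 mm of the floor, centres inside the walls), all at rest (all of step 2 and x of short_bolt in the frame of square_tray between -0.075 and 0.075 m and y of short_bolt in the frame of square_tray between -0.075 and 0.075 m and z of short_bolt in the frame of square_tray between 0 and 0.007 m and angle between each of short_bolt, small_bearing, long_bolt's own z axis and vertical below 0.1 rad and x of small_bearing in the frame of long_tray between -0.05 and 0.05 m and y of small_bearing in the frame of long_tray between -0.105 and 0.105 m and z of small_bearing in the frame of long_tray between 0 and 0.007 m and x of long_bolt in the frame of long_tray between -0.05 and 0.05 m and y of long_bolt in the frame of long_tray between -0.105 and 0.105 m and z of long_bolt in the frame of long_tray between 0 and 0.007 m and linear speed of each of hub, large_bearing, short_bolt, small_bearing, long_bolt below 0.02 m/s and angular speed of each of hub, large_bearing, short_bolt, small_bearing, long_bolt below 0.2 rad/s); the robot touches nothing.
It fails at once if the spray can is moved by more than 25 mm or knocked over (distance of spray_can from where it was at the start of the episode above 0.025 m or angle between spray_can's own z axis and vertical above 0.5 rad).
It fails at once if the oil bottle is moved by more than 25 mm or knocked over (distance of oil_bottle from where it was at the start of the episode above 0.025 m or angle between oil_bottle's own z axis and vertical above 0.5 rad).
It fails at once if the screwdriver is moved by more than 25 mm or knocked over (distance of screwdriver from where it was at the start of the episode above 0.025 m).
It also fails if it takes over 128 s, if anything falls off the work surface, if the arm or the gripper's body presses on something with over 40 N, if the wrist force passes 120 N, or if a joint passes its speed limit or range.

## Robot

A 6-joint arm with a two-finger parallel gripper is mounted at the origin on the work surface. World frame = base frame: x ahead of the robot, y to its left, z up, the work surface at z = 0. Lengths are in mm, angles in rad, forces in N, time in s.
With the tool pointing down it reaches from about 400 to 825 mm from the base axis. Payload 7 kg.
Tool frame: the origin (TCP) lies on the centre line of the jaws, within the pads' length; the fingertips stand 22 mm ahead of it and the grasp point (between the pads) lies 3 mm ahead of it (bot.tcp_to_tips is the distance from the TCP to the fingertips, in mm); z points along the fingers, y is the line along which they close (so a half turn about z gives the same grasp; the last joint's range is limited). The gripper opens to 88 mm and grips with 3 to 60 N. Pads are 19 mm wide; open, the fingers measure 130 mm over their backs; the gripper's body (78 mm by 193 mm) begins 47 mm behind the grasp point.
Start: joints at [-0.941, 0.359, 0.012, 0, -1.224, -0.288], TCP at [226.222, -635.939, 224.061] pointing down, gripper open.
Joint ranges: [-3.07, 3.07], [-1.43, 2.12], [-1.02, 1.25], [-3.03, 1.67], [-3.05, -0], [-3.03, 3.03]. Speed limits (rad/s): [2.39, 2.39, 3.01, 3.14, 3.14, 3.14].

## Interface

Orientations are given as a unit quaternion [x, y, z, w].
In Python, from plant import bot, viewer gives the robot as it stands. The module is installed in compiled form; this text tells all that it offers.
- The arm moves only by the tool jog_arm, never from a script. Its argument "targets" is one flat list of numbers, 7 for each row, row after row: the shift along the tool's x, y, z in cm, then the turn, a rotation vector about the tool's x, y, z in degrees, then the opening, from -1 (shut) to 1 (fully open). A call has exactly 10 rows; each row shifts and turns the commanded pose from where the row before left it, along the tool's axes as they then stand; what a row does not reach is not made up. A row lasts 1/12 s, in which the tool goes at most 41.7 mm and 7.16 degrees, less where a joint would pass 70% of its speed; a pose out of reach is approached as far as the arm can. A call with a gripper value outside its range is refused whole. The fingers move at their own pace and stop on an object; the grip force is fixed at half the most. Time passes only in rows, so rows that do not move let the fingers close, or fill a call up. It gives the time, the measured TCP pose, the force, the opening and the grip force at its end, in the units of the state.
- bot.sense(): the state, without advancing time (a new reading comes with each control period).
- viewer.read_camera(name): name is "scene" or "top" or "wrist"; returns a dict with "pixels" (480x640x3 uint8, blue, green, red), "mtx" (3x3 intrinsics, pixels), "k1" (the pictures are not rectified: a ray, as slopes to the right and down, at radius r is drawn at 1 + k1 r^2 times it, then the intrinsics apply), "R" (3x3) and "t" (3): a world point X has camera coordinates R X + t. Camera axes: x right, y down, z forward; pixel columns grow to the right and rows downward; lengths in mm; the calibration is good to about 2 mm. A picture is of the moment at which its call begins. There is no depth.
- bot.close_job(): hands the job in; it is judged then, once.
The state is a dict: "time": time; "joints": joint angles; "dq": joint speeds; "joint_efforts": joint torques, N m; "tcp_pos": TCP position; "eef_rot": TCP orientation; "wrist_force": force on the tool from outside, world axes, zero at the start; "ft_torque": the same for the moment, N m; "grip_width": opening from 0.0 (shut) to 1.0 (fully open); "grip_force": force on a finger pad.
Only numpy, scipy, OpenCV 4.12 (cv2) and the standard library are available. Lean on these libraries where they do the work, as an engineer would, in place of code of your own. Each camera call takes 0.05 s, during which the arm holds its last target. There are 200 camera calls.

## Working session

There is one attempt and no reset: what is moved stays moved. The work goes in short steps, Python scripts to look and compute and a tool call to move; the robot and the scene stay as the last step left them, time stands still between calls to the robot, and variables do not carry over. Pictures are saved under pics/ and viewed, at most 16 in all, crops included, and the job is handed in when it is done.

Besides the shell and the picture viewer there is one more tool, called after "Request:" as a command line: name --argument value ..., lists and objects as JSON in quotes. jog_arm: Moves the arm, as the interface text tells. Its arguments: {"type":"object","properties":{"targets":{"type":"array"}},"required":["targets"]}

```bash
mkdir -p pics; cat > h.py <<'E'
import numpy as np, cv2
from plant import bot, viewer
def grab(name, fn):
    c=viewer.read_camera(name); cv2.imwrite(f'pics/{fn}.png',c['pixels']); np.savez(f'pics/{fn}.npz',**{k:np.asarray(v) for k,v in c.items()}); return c
def load(fn): return dict(np.load(f'pics/{fn}.npz'))
def ray(c,uv):
    K=c['mtx'];k1=float(c['k1'])
    d=np.array([k1,0,0,0,0.]); 
    p=cv2.undistortPoints(np.array(uv,float).reshape(-1,1,2),K,d).reshape(-1,2)
    D=np.c_[p,np.ones(len(p))]@c['R']; o=-c['R'].T@c['t']; return o,D
def onplane(c,uv,z):
    o,D=ray(c,uv); return o+D*((z-o[2])/D[:,2])[:,None]
def proj(c,X):
    d=np.array([float(c['k1']),0,0,0,0.])
    return cv2.projectPoints(np.array(X,float).reshape(-1,1,3),cv2.Rodrigues(c['R'])[0],c['t'],c['mtx'],d)[0].reshape(-1,2)
E
python3 - <<'E'
from h import *
for n in ['scene','top','wrist']:
    c=grab(n,n+'0'); print(n,c['mtx'].round(1).tolist(),c['k1'],(-c['R'].T@c['t']).round(0),c['R'][2].round(2))
s=bot.sense();print(s)
print(bot.tcp_to_tips)
E
```

```text
scene [[479.7, 0.0, 320.9], [0.0, 479.7, 253.7], [0.0, 0.0, 1.0]] -0.028808730713319578 [1186.  332.  780.] [-0.61 -0.34 -0.71]
top [[461.7, 0.0, 317.4], [0.0, 461.7, 238.6], [0.0, 0.0, 1.0]] -0.07289946960082284 [ 417.  -15. 1107.] [ 0.11 -0.01 -0.99]
wrist [[398.3, 0.0, 321.0], [0.0, 398.3, 241.0], [0.0, 0.0, 1.0]] -0.08763996267946797 [ 163. -658.  384.] [ 0.23  0.08 -0.97]
{'time': 0.15, 'joints': array([-9.40888695e-01,  3.59238665e-01,  1.13158226e-02, -2.21097668e-04,
       -1.22409484e+00, -2.88114723e-01]), 'dq': array([ 0.00084908, -0.00094671,  0.00271979,  0.00133412,  0.00100717,
       -0.00080984]), 'joint_efforts': array([-2.08248515e-03, -5.83274925e+01,  2.93289113e+01,  7.00119808e+00,
        8.72194476e-03, -1.09806779e-04]), 'tcp_pos': array([ 226.1095287 , -635.63890823,  223.35364751]), 'eef_rot': array([-1.70028700e-01,  9.85438916e-01,  5.93521922e-04, -1.77379187e-04]), 'wrist_force': array([-0.09776878,  0.35027241, -0.38496804]), 'ft_torque': array([ 0.04576598, -0.00872629,  0.06246954]), 'grip_force': 0.0, 'grip_width': 0.9985172585231666}
22.0
```

View pics/top0.png

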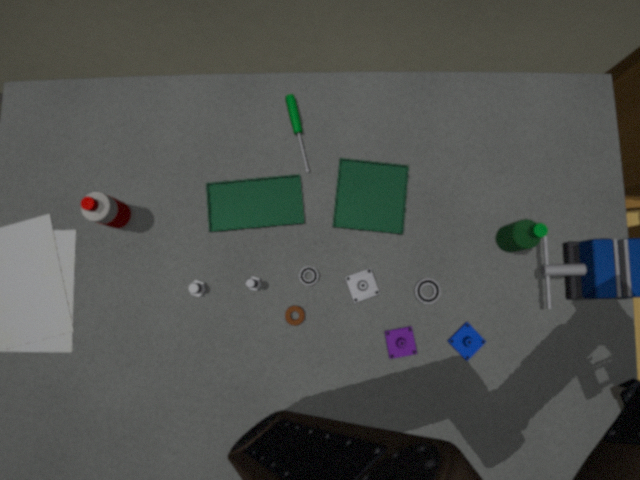

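View pics/scene0.png

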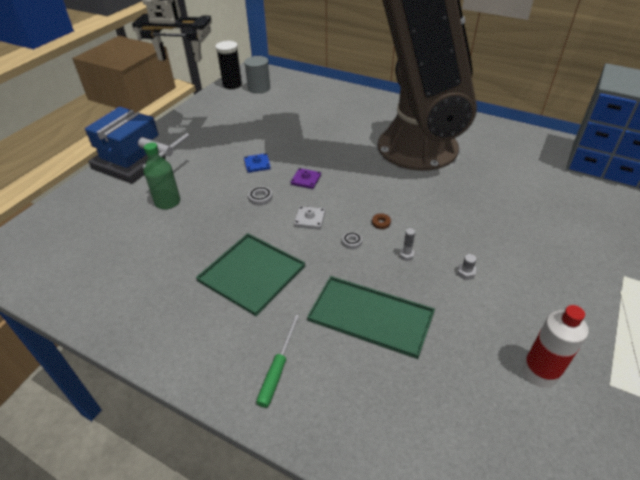

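The top view shows the hub candidates as white (363,285), purple (401,342) and blue (467,341). The ring candidates are the large steel one (428,291), the small steel one (309,275) and the brown one (295,315). The bolts are at (198,289) and (254,283). The square tray is at (371,197) and the long tray at (256,204). By the description I choose the white hub, the steel rings, the bolt at (198,289) as the short one and the bolt at (254,283) as the long one. In the scene view the bolts are short (468,265) and long (409,243). Next I check a close crop and take rough positions.

```bash
python3 - <<'E'
from h import *
c=load('top0'); im=c['pixels']
cv2.imwrite('pics/crop1.png',cv2.resize(im[150:370,170:500],None,fx=2.4,fy=2.4,interpolation=cv2.INTER_CUBIC))
P=dict(hub=(363,285),lb=(428,291),sb=(309,275),short=(198,289),long=(254,283),sq=(371,197),lt=(256,204),can=(120,215),oil=(515,240),scr=(298,130))
for k,v in P.items(): print(k,onplane(c,[v],10)[0].round(0))
g=lambda l: onplane(c,l,15)[:,:2]
print(g([(341,158),(408,165),(403,235),(333,228)]).round(0).tolist());print(g([(207,182),(301,175),(305,223),(210,232)]).round(0).tolist())
# wrist camera mount in tool frame
from scipy.spatial.transform import Rotation as Ro
w=load('wrist0'); s=bot.sense(); T=Ro.from_quat(s['eef_rot']).as_matrix()
o=-w['R'].T@w['t']; print('cam in tool',(T.T@(o-s['tcp_pos'])).round(1)); print('R cam->tool',(T.T@w['R'].T).round(3)); print(T.round(3))
E
```

```text
hub [ 425. -127.   10.]
lb [ 408. -282.   10.]
sb [450.   0.  10.]
short [420. 264.  10.]
long [433. 131.  10.]
sq [ 636. -152.   10.]
lt [623. 126.  10.]
can [601. 459.  10.]
oil [ 527. -501.   10.]
scr [807.  23.  10.]
[[733.0, -81.0], [714.0, -244.0], [542.0, -226.0], [561.0, -58.0]]
[[678.0, 245.0], [692.0, 17.0], [574.0, 8.0], [556.0, 236.0]]
cam in tool [ 6.710e+01 -1.000e-01 -1.603e+02]
R cam->tool [[-0.001 -0.969 -0.247]
 [ 1.    -0.001 -0.001]
 [ 0.001 -0.247  0.969]]
[[-0.942 -0.335 -0.001]
 [-0.335  0.942  0.001]
 [ 0.     0.001 -1.   ]]
```

View pics/crop1.png

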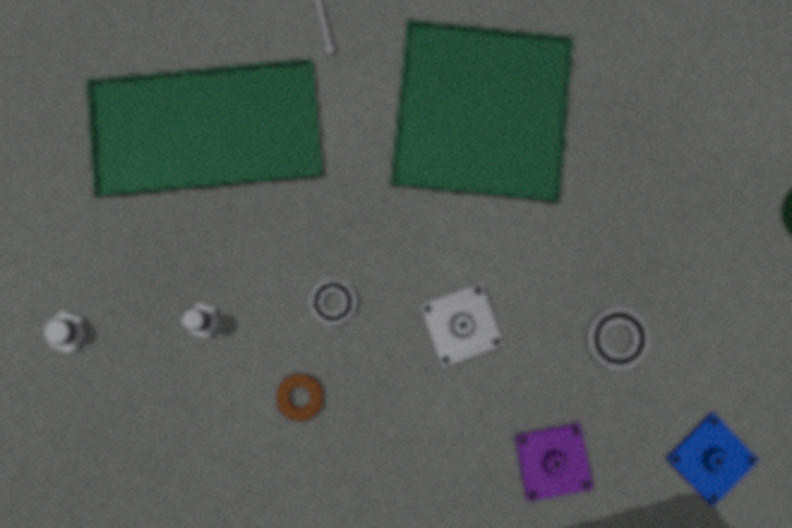

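Request:
jog_arm --targets '[-2.74, 2.94, 0, 0, 0, 0, 1, -2.74, 2.94, 0, 0, 0, 0, 1, -2.74, 2.94, 0, 0, 0, 0, 1, -2.74, 2.94, 0, 0, 0, 0, 1, -2.74, 2.94, 0, 0, 0, 0, 1, -2.74, 2.94, 0, 0, 0, 0, 1, -2.74, 2.94, 0, 0, 0, 0, 1, -2.74, 2.94, 0, 0, 0, 0, 1, -2.74, 2.94, 0, 0, 0, 0, 1, -2.74, 2.94, 0, 0, 0, 0, 1]'

```text
time: 0.98
tcp_pos: [386.0, -265.3, 224.2]
eef_rot: [-0.17, 0.985, -0.0, 0.0]
wrist_force: [0.7, -0.2, 0.6]
grip_width: 1.0
grip_force: 0.0
```

Request:
jog_arm --targets '[-2.74, 2.94, 0, 0, 0, 0, 1, -2.74, 2.94, 0, 0, 0, 0, 1, -2.74, 2.94, 0, 0, 0, 0, 1, -2.74, 2.94, 0, 0, 0, 0, 1, 0, 0, 0.5, 0, 0, 6.5, 1, 0, 0, 0.5, 0, 0, 6.5, 1, 0, 0, 0.5, 0, 0, 6.6, 1, 0, 0, 0.5, 0, 0, 0, 1, 0, 0, 0, 0, 0, 0, 1, 0, 0, 0, 0, 0, 0, 1]'

```text
time: 1.82
tcp_pos: [449.4, -119.8, 203.9]
eef_rot: [-0.002, 1.0, -0.0, -0.0]
wrist_force: [-0.3, 0.6, 0.1]
grip_width: 0.998
grip_force: 0.0
```

```bash
python3 - <<'E'
from h import *
grab('wrist','w1'); s=bot.sense(); print(s['tcp_pos'],s['eef_rot'],s['joints'])
E
```

```text
[ 449.63637689 -119.83488933  204.17121945] [-1.20365121e-03  9.99999273e-01 -7.12256553e-05 -2.33005866e-05] [ 1.64503283e-01  2.24720158e-02 -4.61131883e-01  1.50199271e-04
 -1.08726157e+00 -1.73296214e+00]
```

Request:
jog_arm --targets '[0, 4, 0, 0, 0, 0, 1, 0, 4, 0, 0, 0, 0, 1, 0, 4, 0, 0, 0, 0, 1, 0, 4, 0, 0, 0, 0, 1, 0, 4, 0, 0, 0, 0, 1, 0, 4, 0, 0, 0, 0, 1, 0, 0, 0, 0, 0, 0, 1, 0, 0, 0, 0, 0, 0, 1, 0, 0, 0, 0, 0, 0, 1, 0, 0, 0, 0, 0, 0, 1]'

```text
time: 2.7
tcp_pos: [449.7, 119.5, 204.2]
eef_rot: [0.0, 1.0, -0.0, -0.0]
wrist_force: [0.3, -0.7, 0.5]
grip_width: 1.0
grip_force: 0.0
```

```bash
python3 - <<'E'
from h import *
grab('wrist','w2'); s=bot.sense(); print(s['tcp_pos'],s['eef_rot'],s['joints'])
cv2.imwrite('pics/w12.png',np.hstack([cv2.resize(cv2.imread(f'pics/w{i}.png'),(400,300)) for i in (1,2)]))
E
```

```text
[449.76101777 119.31797649 204.15837431] [ 6.09747016e-04  9.99999814e-01 -1.58912049e-06  1.57243960e-05] [ 6.84195420e-01  2.24348630e-02 -4.61149850e-01  2.52492324e-05
 -1.08718927e+00 -2.25622298e+00]
```

View pics/w12.png

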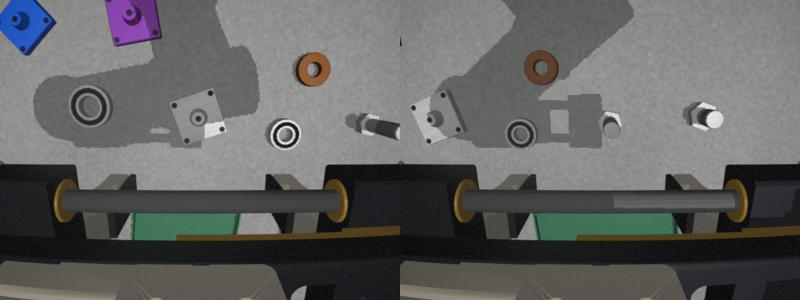

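The two wrist views (half size) show the following.
- **w1:** large bearing (89,105), hub (198,117), small bearing (285,134), and the decoys blue, purple and brown.
- **w2:** hub (37,117), small bearing (121,132), long bolt (211,124), short bolt (307,115).

Next I measure the hub's holes and the bearings' seal rings.

```bash
cat >> h.py <<'E'
def dark(c,roi,amin,amax,blk=31,C=12):
    x0,y0,x1,y1=roi; g=cv2.GaussianBlur(cv2.cvtColor(c['pixels'],cv2.COLOR_BGR2GRAY),(3,3),0)
    m=cv2.adaptiveThreshold(g,255,cv2.ADAPTIVE_THRESH_MEAN_C,cv2.THRESH_BINARY_INV,blk,C)[y0:y1,x0:x1]
    cs,_=cv2.findContours(m,cv2.RETR_CCOMP,cv2.CHAIN_APPROX_NONE)
    out=[]
    for k in cs:
        if len(k)<6: continue
        a=cv2.contourArea(k); e=cv2.fitEllipse(k); area=np.pi*e[1][0]*e[1][1]/4
        if amin<area<amax: out.append((round(e[0][0]+x0,1),round(e[0][1]+y0,1),round(e[1][0],1),round(e[1][1],1),round(a)))
    return out
def tri(c1,p1,c2,p2):
    o1,d1=ray(c1,[p1]);o2,d2=ray(c2,[p2]);d1=d1[0]/np.linalg.norm(d1[0]);d2=d2[0]/np.linalg.norm(d2[0])
    st=np.linalg.lstsq(np.c_[d1,-d2],o2-o1,rcond=None)[0]; a=o1+st[0]*d1;b=o2+st[1]*d2; return (a+b)/2,np.linalg.norm(a-b)
E
python3 - <<'E'
from h import *
w1,w2=load('w1'),load('w2')
R={'lb':(w1,(95,115,195,220)),'hub1':(w1,(265,130,370,240)),'sb1':(w1,(420,180,495,250)),'hub2':(w2,(5,130,115,240)),'sb2':(w2,(160,180,230,250))}
for k,(c,r) in R.items(): print(k,[d for d in dark(c,r,20,6000)])
E
```

```text
lb [(99.3, 217.2, 5.0, 9.1, 24), (167.9, 169.0, 46.1, 78.3, 118), (141.6, 170.2, 54.3, 59.7, 2546), (141.6, 170.4, 42.5, 46.7, 1560), (137.8, 122.1, 11.7, 86.8, 460)]
hub1 [(344.5, 220.5, 7.3, 27.9, 116), (296.6, 217.1, 37.0, 60.6, 612), (354.9, 206.3, 8.0, 8.2, 50), (317.0, 189.6, 9.1, 9.5, 66), (277.9, 197.3, 7.6, 31.5, 106), (322.5, 188.1, 26.6, 47.0, 726), (316.6, 188.9, 21.0, 21.9, 360), (278.6, 168.6, 8.3, 8.8, 55), (358.5, 176.7, 15.5, 36.3, 206), (336.2, 148.8, 8.5, 8.6, 56), (306.8, 148.0, 5.3, 34.5, 108)]
sb1 [(459.8, 216.8, 13.5, 20.6, 151), (457.3, 215.9, 39.1, 42.3, 1295), (457.2, 215.9, 30.1, 32.7, 769), (462.4, 217.4, 55.4, 72.9, 323)]
hub2 [(58.7, 228.2, 1.8, 19.3, 19), (45.3, 225.2, 8.0, 8.5, 51), (95.8, 219.6, 8.7, 33.4, 127), (70.1, 212.0, 4.1, 10.4, 22), (92.6, 206.9, 7.2, 8.3, 46), (25.4, 201.6, 6.4, 25.8, 80), (21.0, 172.2, 8.1, 8.7, 54), (56.2, 181.4, 23.3, 46.5, 473), (68.3, 151.9, 7.9, 8.6, 52), (90.4, 175.6, 6.6, 99.0, 416), (69.2, 137.7, 10.3, 29.7, 115)]
sb2 [(165.6, 232.6, 5.4, 17.3, 58), (194.5, 213.9, 20.3, 22.1, 34), (192.3, 215.3, 39.6, 42.9, 1334), (192.3, 214.9, 29.9, 32.1, 752), (197.4, 204.5, 29.3, 65.8, 98)]
```

```bash
python3 - <<'E'
from h import *
w1,w2=load('w1'),load('w2')
pr=[((354.9,206.3),(92.6,206.9)),((278.6,168.6),(21,172.2)),((336.2,148.8),(68.3,151.9))]
H=[tri(w1,a,w2,b) for a,b in pr]
for h in H: print('hole',h[0].round(1),round(h[1],1))
c=(H[0][0]+H[1][0])/2; print('hub',c.round(1)); e=H[0][0]-H[2][0]; print('yaw edge',np.degrees(np.arctan2(e[1],e[0])),np.linalg.norm(e))
P1=onplane(w1,[a for a,_ in pr],14);P2=onplane(w2,[b for _,b in pr]+[(45.3,225.2)],14);print('on14 w1',P1.round(1).tolist(),'\nw2',P2.round(1).tolist())
print('sb',tri(w1,(457.25,215.9),w2,(192.3,215.1)),onplane(w1,[(457.25,215.9)],14),onplane(w2,[(192.3,215.1)],14))
print('lb z16',onplane(w1,[(141.6,170.3)],16))
# trays
T={}
for n in ['top','scene']:
    cc=load(n+'0'); hsv=cv2.cvtColor(cc['pixels'],cv2.COLOR_BGR2HSV)
    m=cv2.inRange(hsv,(50,90,25),(95,255,255)); m=cv2.morphologyEx(m,cv2.MORPH_CLOSE,np.ones((5,5)))
    cs,_=cv2.findContours(m,cv2.RETR_EXTERNAL,cv2.CHAIN_APPROX_NONE)
    for k in sorted(cs,key=cv2.contourArea)[-2:]:
        for f in np.arange(.01,.1,.005):
            q=cv2.approxPolyDP(cv2.convexHull(k),f*cv2.arcLength(k,True),True)[:,0]
            if len(q)==4: break
        # refine: fit lines on contour points near each side
        kk=k[:,0].astype(float); L=[]
        for i in range(4):
            a,b=q[i].astype(float),q[(i+1)%4].astype(float); d=(b-a)/np.linalg.norm(b-a); r=kk-a; t=r@d; dist=abs(r@[-d[1],d[0]])
            s=kk[(dist<4)&(t>6)&(t<np.linalg.norm(b-a)-6)]
            vx,vy,x,y=cv2.fitLine(s.astype(np.float32),cv2.DIST_HUBER,0,.01,.01).ravel(); L.append(np.cross([x,y,1],[x+vx,y+vy,1]))
        Q=[]
        for i in range(4):
            p=np.cross(L[i-1],L[i]); Q.append(p[:2]/p[2])
        T.setdefault(n,[]).append(np.array(Q)); 
for n in T:
    cc=load(n+'0')
    for q in T[n]:
        W=onplane(cc,q,15)[:,:2]; s=[np.linalg.norm(W[i]-W[(i+1)%4]) for i in range(4)]; i=0
        e=W[1]-W[0]; print(n,q.round(0).tolist(),'c',W.mean(0).round(1),'sides',np.round(s),'ang',np.degrees(np.arctan2(e[1],e[0])).round(1))
for a in T['top']:
    for b in T['scene']:
        Z=[min((tri(load('top0'),p,load('scene0'),q) for q in b),key=lambda r:r[1]) for p in a]
        if max(z[1] for z in Z)<12: print('tri',[ (z[0].round(0).tolist(),round(z[1],1)) for z in Z], np.mean([z[0] for z in Z],0).round(1))
E
```

```text
hole [439.5 -90.6  14.6] 0.2
hole [ 406.4 -157.6   14.8] 0.4
hole [ 389.5 -107.7   14.3] 0.3
hub [ 423.  -124.1   14.7]
yaw edge 18.887432362618597 52.864721396499256
on14 w1 [[439.7, -90.6, 14.0], [406.6, -157.7, 14.0], [389.7, -107.7, 14.0]] 
w2 [[439.6, -91.0, 14.0], [406.2, -158.3, 14.0], [389.4, -107.9, 14.0], [456.4, -141.5, 14.0]]
sb (array([447.93690145,   2.37456519,  13.74802556]), np.float64(0.09055551559320113)) [[447.9359093    2.28916087  14.        ]] [[447.84403551   2.46121052  14.        ]]
lb z16 [[ 407.15385489 -279.01820227   16.        ]]
top [[299.0, 175.0], [303.0, 222.0], [210.0, 231.0], [207.0, 184.0]] c [625.  128.7] sides [115. 225. 115. 223.] ang -175.5
top [[340.0, 159.0], [407.0, 166.0], [401.0, 233.0], [333.0, 226.0]] c [ 638.8 -150.7] sides [164. 164. 163. 164.] ang -96.7
scene [[248.0, 235.0], [304.0, 264.0], [255.0, 313.0], [197.0, 279.0]] c [ 645.3 -143. ] sides [163. 163. 163. 164.] ang 82.9
scene [[331.0, 278.0], [432.0, 310.0], [416.0, 356.0], [308.0, 318.0]] c [632.4 133.8] sides [219. 116. 220. 116.] ang 94.3
tri [([693.0, 23.0, 6.0], np.float64(3.1)), ([577.0, 15.0, 6.0], np.float64(4.7)), ([560.0, 238.0, 7.0], np.float64(1.0)), ([676.0, 247.0, 5.0], np.float64(0.3))] [626.4 130.7   6.1]
tri [([732.0, -78.0, 6.0], np.float64(2.5)), ([712.0, -242.0, 7.0], np.float64(3.5)), ([548.0, -222.0, 6.0], np.float64(4.1)), ([567.0, -58.0, 5.0], np.float64(3.7))] [ 639.6 -150.2    6.2]
```

Request:
jog_arm --targets '[0.45, -4.06, 0, 0, 0, 0, 1, 0.45, -4.06, 0, 0, 0, 0, 1, 0.45, -4.06, 0, 0, 0, 0, 1, 0.45, -4.06, 0, 0, 0, 0, 1, 0.45, -4.06, 0, 0, 0, 0, 1, 0.45, -4.06, 0, 0, 0, 0, 1, 0, 0, 2, 0, 0, -6.3, 1, 0, 0, 2, 0, 0, -6.3, 1, 0, 0, 2, 0, 0, -6.3, 1, 0, 0, 2, 0, 0, 0, 1]'

```text
time: 3.58
tcp_pos: [422.1, -125.0, 123.6]
eef_rot: [-0.166, 0.986, -0.0, 0.001]
wrist_force: [-0.1, 0.0, 0.3]
grip_width: 1.0
grip_force: 0.0
```

Request:
jog_arm --targets '[0, 0, 3, 0, 0, 0, 1, 0, 0, 3, 0, 0, 0, 1, 0, 0, 2, 0, 0, 0, 1, 0, 0, 1, 0, 0, 0, 1, 0, 0, 0.5, 0, 0, 0, 1, 0, 0, 0, 0, 0, 0, 1, 0, 0, 0, 0, 0, 0, 1, 0, 0, 0, 0, 0, 0, 1, 0, 0, 0, 0, 0, 0, 1, 0, 0, 0, 0, 0, 0, 1]'

```text
time: 4.42
tcp_pos: [423.2, -123.1, 29.9]
eef_rot: [-0.164, 0.986, -0.0, 0.001]
wrist_force: [0.3, -0.3, -0.4]
grip_width: 1.002
grip_force: 0.0
```

Request:
jog_arm --targets '[0, 0, 0.4, 0, 0, 0, 1, 0, -0.1, 0.1, 0, 0, 0, 1, 0, 0, 0, 0, 0, 0, -1, 0, 0, 0, 0, 0, 0, -1, 0, 0, 0, 0, 0, 0, -1, 0, 0, 0, 0, 0, 0, -1, 0, 0, 0, 0, 0, 0, -1, 0, 0, 0, 0, 0, 0, -1, 0, 0, 0, 0, 0, 0, -1, 0, 0, 0, 0, 0, 0, -1]'

```text
time: 5.25
tcp_pos: [423.0, -124.1, 24.1]
eef_rot: [-0.164, 0.986, 0.0, 0.0]
wrist_force: [-0.4, 0.2, -0.0]
grip_width: 0.452
grip_force: 0.0
```

```bash
python3 - <<'E'
from h import *
s=bot.sense();print(s['grip_width'],s['grip_force'],s['wrist_force'])
w=grab('wrist','w3'); t=grab('top','t3')['pixels']
cv2.imwrite('pics/v3.png',np.hstack([cv2.resize(w['pixels'],(400,300)),cv2.resize(t[200:350,280:480],(400,300))]))
E
```

```text
0.45223867342558777 0.0 [-0.35689019  0.17875468 -0.04066384]
```

View pics/v3.png

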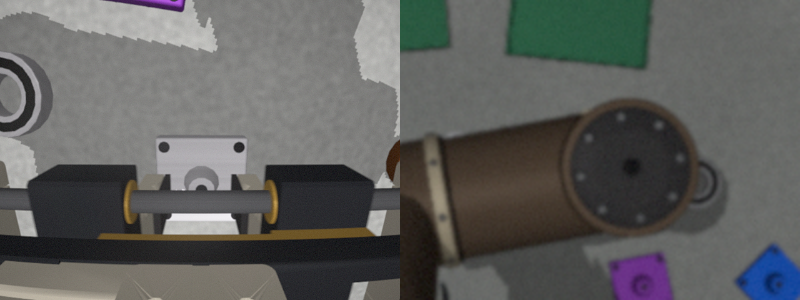

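The wrist view (left) shows the hub between the fingers, flange at (201,180). The opening reads 0.45 with no force yet, so I let the fingers go on closing.

Request:
jog_arm --targets '[0, 0, 0, 0, 0, 0, -1, 0, 0, 0, 0, 0, 0, -1, 0, 0, 0, 0, 0, 0, -1, 0, 0, 0, 0, 0, 0, -1, 0, 0, 0, 0, 0, 0, -1, 0, 0, 0, 0, 0, 0, -1, 0, 0, 0, 0, 0, 0, -1, 0, 0, 0, 0, 0, 0, -1, 0, 0, 0, 0, 0, 0, -1, 0, 0, 0, 0, 0, 0, -1]'

```text
time: 6.18
tcp_pos: [424.4, -124.3, 25.6]
eef_rot: [-0.165, 0.986, -0.0, 0.001]
wrist_force: [-3.8, 1.1, 19.6]
grip_width: 0.008
grip_force: 9.9
```

```bash
python3 - <<'E'
from h import *
s=bot.sense();print(s['tcp_pos'],s['grip_width'],s['grip_force'],s['wrist_force'])
w=grab('wrist','w4'); cv2.imwrite('pics/v4.png',cv2.resize(w['pixels'][180:420,150:490],(800,565)))
E
```

```text
[ 424.37426779 -124.306377     25.64579623] 0.008082191142534471 9.876436464910512 [-3.76460813  1.11814941 19.6022106 ]
```

View pics/v4.png

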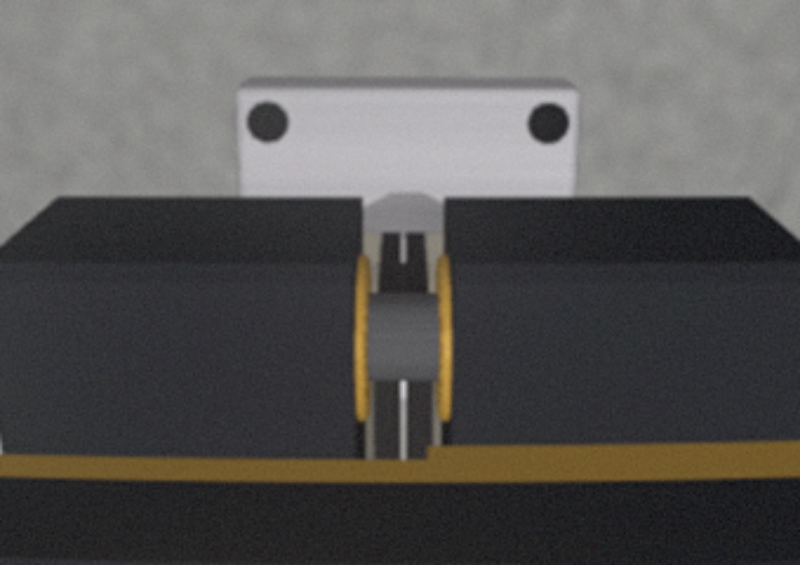

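The crop shows the fingers shut above the flange, on the spigot tip at (403,215), with the hub still in place. The tips must stand higher than stated. I compare the tips in the open-finger view with their predicted place.

```bash
python3 - <<'E'
from h import *
from scipy.spatial.transform import Rotation as Ro
w=load('w1'); T=Ro.from_quat([-1.2036e-3,.99999927,-7e-5,-2e-5]).as_matrix(); p=np.array([449.636,-119.835,204.17])
im=w['pixels'].copy()
for z,col in ((22,(0,0,255)),(9,(0,255,255)),(-3,(255,0,255))):
    for y in (-44,44):
        for x in (9.5,-9.5):
            uv=proj(w,[p+T@[x,y,z]])[0]; print(z,y,x,uv.round(1)); cv2.circle(im,tuple(int(v) for v in uv.round()),2,col,-1)
cv2.imwrite('pics/v5.png',cv2.resize(im[240:440,150:500],(800,457)))
E
```

```text
22 -44 9.5 [230.9 263.7]
22 -44 -9.5 [233.2 300.4]
22 44 9.5 [413.8 263.7]
22 44 -9.5 [411.4 300.4]
9 -44 9.5 [224.6 272.4]
9 -44 -9.5 [227.3 311.4]
9 44 9.5 [420.2 272.4]
9 44 -9.5 [417.5 311.4]
-3 -44 9.5 [218.  281.6]
-3 -44 -9.5 [221.1 322.8]
-3 44 9.5 [427.  281.6]
-3 44 -9.5 [423.8 322.8]
```

View pics/v5.png

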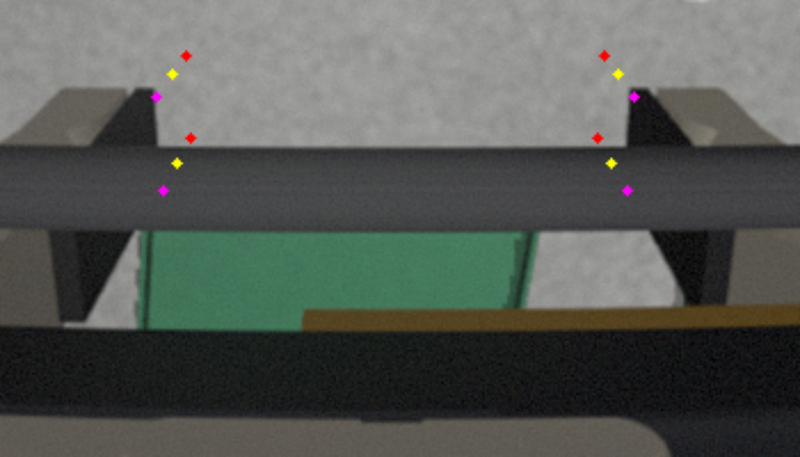

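The visible pad tips lie at tool z ≈ -3 mm, the magenta dots. Contact with the 28 mm spigot at TCP z 25.6 agrees with this. So the fingertips actually stand about 2.5 mm *behind* the reported TCP, not 22 mm ahead of it. From here I use tip height = TCP z + 2.5. I back off, open, and check that the hub is unmoved.

Request:
jog_arm --targets '[0, 0, -1, 0, 0, 0, -1, 0, 0, -2, 0, 0, 0, 1, 0, 0, 0, 0, 0, 0, 1, 0, 0, 0, 0, 0, 0, 1, 0, 0, 0, 0, 0, 0, 1, 0, 0, 0, 0, 0, 0, 1, 0, 0, 0, 0, 0, 0, 1, 0, 0, 0, 0, 0, 0, 1, 0, 0, 0, 0, 0, 0, 1, 0, 0, 0, 0, 0, 0, 1]'

```text
time: 7.07
tcp_pos: [422.8, -124.1, 53.8]
eef_rot: [-0.164, 0.986, 0.0, -0.0]
wrist_force: [-0.3, -0.2, 0.0]
grip_width: 0.628
grip_force: 0.0
```

```bash
python3 - <<'E'
from h import *
w=load('w4');print(onplane(w,[(263.9,231.4),(383.2,231.4)],14).round(1))
w=grab('wrist','w5'); d=[k for k in dark(w,(200,100,460,330),30,400) if k[3]<1.35*k[2]]; print(d); print(onplane(w,[k[:2] for k in d],14).round(1)); s=bot.sense();print(s['tcp_pos'],s['grip_width'],s['eef_rot'])
E
```

```text
[[ 406.5 -157.6   14. ]
 [ 389.4 -107.5   14. ]]
[(321.1, 280.4, 15.0, 15.8, 184), (372.6, 222.2, 14.2, 15.1, 168), (269.9, 222.1, 14.3, 14.8, 165)]
[[ 428.2 -122.7   14. ]
 [ 389.7 -107.9   14. ]
 [ 406.7 -157.8   14. ]]
[ 422.89191262 -124.13441477   53.86425289] 0.6692248883438687 [-1.64040800e-01  9.86453528e-01 -1.35084575e-06 -2.29575073e-04]
```

Request:
jog_arm --targets '[0, 0, 0, 0, 0, 0, 1, 0, 0, 0, 0, 0, 0, 1, 0, 0, 0, 0, 0, 0, 1, 0, 0, 0, 0, 0, 0, 1, 0, 0, 0, 0, 0, 0, 1, 0, 0, 2, 0, 0, 0, 1, 0, 0, 1.5, 0, 0, 0, 1, 0, 0, 0.8, 0, 0, 0, 1, 0, 0, 0.5, 0, 0, 0, 1, 0, 0, 0, 0, 0, 0, 1]'

```text
time: 7.95
tcp_pos: [422.4, -124.2, 5.3]
eef_rot: [-0.164, 0.986, 0.0, -0.001]
wrist_force: [0.8, -0.8, -0.9]
grip_width: 1.0
grip_force: 0.0
```

Request:
jog_arm --targets '[0, 0, 0.2, 0, 0, 0, 1, 0, 0, 0.2, 0, 0, 0, 1, 0, 0, 0, 0, 0, 0, 1, 0, 0, 0, 0, 0, 0, -1, 0, 0, 0, 0, 0, 0, -1, 0, 0, 0, 0, 0, 0, -1, 0, 0, 0, 0, 0, 0, -1, 0, 0, 0, 0, 0, 0, -1, 0, 0, 0, 0, 0, 0, -1, 0, 0, 0, 0, 0, 0, -1]'

```text
time: 8.78
tcp_pos: [423.1, -124.1, 2.2]
eef_rot: [-0.164, 0.986, -0.0, 0.0]
wrist_force: [-0.8, 1.8, 3.4]
grip_width: 0.749
grip_force: 30.0
```

Request:
jog_arm --targets '[0, 0, -2, 0, 0, 0, -1, 0, 0, -3, 0, 0, 0, -1, 0, 0, -3, 0, 0, 0, -1, 0, 0, 0, 0, 0, 6.4, -1, 0, 0, 0, 0, 0, 6.4, -1, 0, 0, 0, 0, 0, 6.4, -1, 0, 0, 0, 0, 0, 6.4, -1, -3, 0, 0, 0, 0, 0, -1, -3.5, 0, 0, 0, 0, 0, -1, -3.5, 0, 0, 0, 0, 0, -1]'

```text
time: 9.62
tcp_pos: [522.7, -135.9, 81.7]
eef_rot: [0.059, 0.998, 0.0, -0.0]
wrist_force: [1.5, 0.8, -3.1]
grip_width: 0.749
grip_force: 30.0
```

Request:
jog_arm --targets '[-3.5, 0, 0, 0, 0, 0, -1, -3.3, 0, 0, 0, 0, 0, -1, -2, 0, 0, 0, 0, 0, -1, 0, 0, 2, 0, 0, 0, -1, 0, 0, 2, 0, 0, 0, -1, 0, 0, 1, 0, 0, 0, -1, 0, 0, 0, 0, 0, 0, -1, 0, 0, 0, 0, 0, 0, -1, 0, 0, 0, 0, 0, 0, -1, 0, 0, 0, 0, 0, 0, -1]'

```text
time: 10.45
tcp_pos: [610.5, -146.1, 33.4]
eef_rot: [0.058, 0.998, 0.0, 0.001]
wrist_force: [0.4, -0.3, -4.0]
grip_width: 0.749
grip_force: 30.0
```

```bash
python3 - <<'E'
from h import *
w=grab('wrist','w6');t=grab('top','t6'); s=bot.sense();print(s['tcp_pos'],s['eef_rot'],s['grip_width'],s['grip_force'],s['wrist_force'])
cv2.imwrite('pics/v6.png',np.hstack([cv2.resize(w['pixels'],(400,300)),cv2.resize(t['pixels'][130:280,250:450],(400,300))]))
E
```

```text
[ 610.36745887 -146.03739562   33.34526096] [5.84866048e-02 9.98287671e-01 8.91751748e-05 1.01745475e-03] 0.7496358051025649 29.998402297496796 [-0.15196259 -0.40269621 -3.73649877]
```

View pics/v6.png

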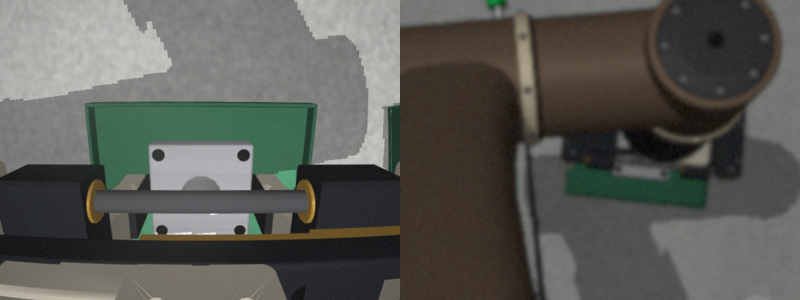

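The view shows the hub held at (200,190), level and centred between the tray's side walls (87 and 316). I lower it.

Request:
jog_arm --targets '[0, 0, 1, 0, 0, 0, -1, 0, 0, 0.8, 0, 0, 0, -1, 0, 0, 0.5, 0, 0, 0, -1, 0, 0, 0.2, 0, 0, 0, -1, 0, 0, 0.2, 0, 0, 0, -1, 0, 0, 0, 0, 0, 0, -1, 0, 0, 0, 0, 0, 0, -1, 0, 0, 0, 0, 0, 0, -1, 0, 0, 0, 0, 0, 0, -1, 0, 0, 0, 0, 0, 0, -1]'

```text
time: 11.38
tcp_pos: [609.1, -146.1, 5.3]
eef_rot: [0.059, 0.998, -0.0, -0.001]
wrist_force: [-5.9, 1.8, 4.7]
grip_width: 0.75
grip_force: 30.0
```

Contact with the floor. I release, rise and look.

Request:
jog_arm --targets '[0, 0, 0, 0, 0, 0, 1, 0, 0, 0, 0, 0, 0, 1, 0, 0, 0, 0, 0, 0, 1, 0, 0, 0, 0, 0, 0, 1, 0, 0, 0, 0, 0, 0, 1, 0, 0, -2, 0, 0, 0, 1, 0, 0, -3, 0, 0, 0, 1, 0, 0, -3, 0, 0, 0, 1, 0, 0, -3, 0, 0, 0, 1, 0, 0, -2, 0, 0, 0, 1]'

```text
time: 12.22
tcp_pos: [610.9, -146.3, 138.3]
eef_rot: [0.058, 0.998, -0.0, 0.002]
wrist_force: [0.5, -0.3, -0.5]
grip_width: 0.997
grip_force: 0.0
```

Request:
jog_arm --targets '[3, 0, -3, 0, 0, 0, 1, 4, 0, -3, 0, 0, 0, 1, 4, 0, 0, 0, 0, 0, 1, 4, 0, 0, 0, 0, 0, 1, 3, 0, 0, 0, 0, 0, 1, 2, 0, 0, 0, 0, 0, 1, 0, 0, 0, 0, 0, 0, 1, 0, 0, 0, 0, 0, 0, 1, 0, 0, 0, 0, 0, 0, 1, 0, 0, 0, 0, 0, 0, 1]'

```text
time: 13.05
tcp_pos: [419.2, -123.5, 189.6]
eef_rot: [0.059, 0.998, -0.0, 0.0]
wrist_force: [0.7, 0.0, 0.4]
grip_width: 1.001
grip_force: 0.0
```

```bash
python3 - <<'E'
from h import *
s=bot.sense();print(s['tcp_pos'],s['eef_rot'],s['joints'])
t=grab('top','t7')['pixels'];w=grab('wrist','w7')['pixels']
cv2.imwrite('pics/v7.png',np.hstack([cv2.resize(w,(400,300)),cv2.resize(t[130:280,250:450],(400,300))]))
E
```

```text
[ 419.18990207 -123.54906455  189.57628626] [ 5.85692238e-02  9.98283339e-01 -4.86223969e-05  1.35389253e-04] [ 1.67889117e-01 -1.63721879e-02 -5.36069750e-01  1.79256148e-04
 -1.05085675e+00 -1.85598001e+00]
```

View pics/v7.png

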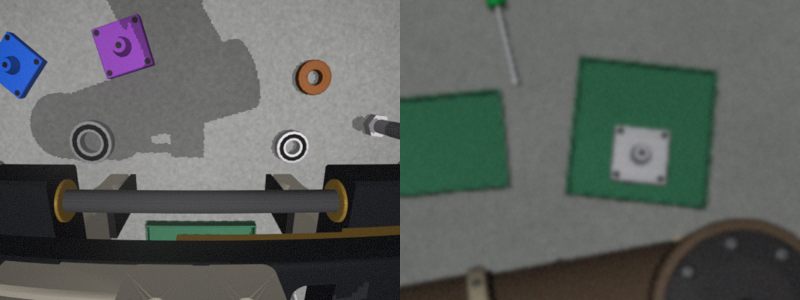

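The top view shows the hub alone in the square tray at (641,153), flat. The wrist view shows the large bearing at (92,142). I triangulate it from w1 and w7.

```bash
python3 - <<'E'
from h import *
w1,w7=load('w1'),load('w7')
d=dark(w7,(95,175,200,275),900,6000); print(d)
d=[k for k in d if k[3]<1.25*k[2]]; p=np.mean([k[:2] for k in d],0)
print(p,tri(w1,(141.6,170.3),w7,p),onplane(w7,[p],16))
t=load('t7'); d=[k for k in dark(t,(345,185,395,230),3,60,15,8)]; print(d)
E
```

```text
[(167.0, 221.7, 44.0, 73.1, 124), (144.0, 228.1, 53.9, 60.2, 2546), (143.9, 228.1, 41.9, 46.7, 1536), (157.8, 218.7, 37.6, 89.8, 348)]
[143.95 228.1 ] (array([ 407.10592916, -278.66050096,   16.74564777]), np.float64(0.03482787788722185)) [[ 407.23221502 -279.00558684   16.        ]]
[(378.5, 228.0, 2.1, 3.0, 4), (358.5, 226.0, 2.1, 3.0, 4)]
```

Request:
jog_arm --targets '[-0.16, -3.89, 0, 0, 0, 0, 1, -0.16, -3.89, 0, 0, 0, 0, 1, -0.16, -3.89, 0, 0, 0, 0, 1, -0.15, -3.9, 0, 0, 0, 0, 1, 0, 0, 4, 0, 0, 0, 1, 0, 0, 4, 0, 0, 0, 1, 0, 0, 4, 0, 0, 0, 1, 0, 0, 3, 0, 0, 0, 1, 0, 0, 0, 0, 0, 0, 1, 0, 0, 0, 0, 0, 0, 1]'

```text
time: 13.98
tcp_pos: [405.4, -279.0, 38.3]
eef_rot: [0.059, 0.998, 0.0, -0.002]
wrist_force: [0.8, -0.7, 1.2]
grip_width: 1.003
grip_force: 0.0
```

```bash
python3 - <<'E'
from h import *
s=bot.sense();print(s['tcp_pos'],s['eef_rot'])
E
```

```text
[ 405.39759781 -279.02717856   38.26742378] [ 5.85752898e-02  9.98279967e-01  2.13435104e-04 -2.44887328e-03]
```

Request:
jog_arm --targets '[-0.1, 0, 2, 0, 0, 0, 1, 0, 0, 1, 0, 0, 0, 1, 0, 0, 0.4, 0, 0, 0, 1, 0, 0, 0.2, 0, 0, 0, 1, 0, 0, 0, 0, 0, 0, -1, 0, 0, 0, 0, 0, 0, -1, 0, 0, 0, 0, 0, 0, -1, 0, 0, 0, 0, 0, 0, -1, 0, 0, 0, 0, 0, 0, -1, 0, 0, 0, 0, 0, 0, -1]'

```text
time: 14.82
tcp_pos: [407.7, -279.1, 4.1]
eef_rot: [0.058, 0.998, -0.0, 0.0]
wrist_force: [-0.9, 1.5, 5.9]
grip_width: 0.688
grip_force: 30.0
```

```bash
python3 - <<'E'
from h import *
s=bot.sense();print(s['tcp_pos'],s['eef_rot'],s['grip_width'],s['grip_force'])
E
```

```text
[ 407.68151956 -279.07255748    4.12495863] [ 5.84286829e-02  9.98291479e-01 -9.05502235e-05  4.50423236e-04] 0.6875430585543326 30.00120976008475
```

Request:
jog_arm --targets '[0, 0, -2, 0, 0, 0, -1, 0, 0, -3, 0, 0, 0, -1, 0, 0, -3, 0, 0, 0, -1, -2.64, 2.23, 0, 0, 0, 0, -1, -2.64, 2.23, 0, 0, 0, 0, -1, -2.64, 2.23, 0, 0, 0, 0, -1, -2.64, 2.23, 0, 0, 0, 0, -1, -2.64, 2.23, 0, 0, 0, 0, -1, -2.64, 2.23, 0, 0, 0, 0, -1, -2.63, 2.22, 0, 0, 0, 0, -1]'

```text
time: 15.65
tcp_pos: [609.7, -144.5, 83.1]
eef_rot: [0.059, 0.998, 0.0, -0.001]
wrist_force: [0.5, -1.0, -2.3]
grip_width: 0.69
grip_force: 30.0
```

Request:
jog_arm --targets '[0, 0, 1, 0, 0, 0, -1, 0, 0, 1, 0, 0, 0, -1, 0, 0, 0.5, 0, 0, 0, -1, 0, 0, 0, 0, 0, 0, -1, 0, 0, 0, 0, 0, 0, -1, 0, 0, 0, 0, 0, 0, -1, 0, 0, 0, 0, 0, 0, -1, 0, 0, 0, 0, 0, 0, -1, 0, 0, 0, 0, 0, 0, -1, 0, 0, 0, 0, 0, 0, -1]'

```text
time: 16.48
tcp_pos: [609.0, -145.8, 58.9]
eef_rot: [0.059, 0.998, 0.0, 0.0]
wrist_force: [-0.0, -0.3, -1.6]
grip_width: 0.69
grip_force: 30.0
```

```bash
python3 - <<'E'
from h import *
s=bot.sense();print(s['tcp_pos'],s['eef_rot'],s['grip_width'],s['grip_force'],s['wrist_force'])
w=grab('wrist','w8'); cv2.imwrite('pics/v8.png',cv2.resize(w['pixels'][140:420,130:510],(800,590)))
E
```

```text
[ 609.04811668 -145.8235684    58.92130852] [5.86681068e-02 9.98277490e-01 4.32234019e-05 3.21618988e-04] 0.689593145773687 29.998936895281076 [-0.00358571 -0.33343265 -1.57602035]
```

View pics/v8.png

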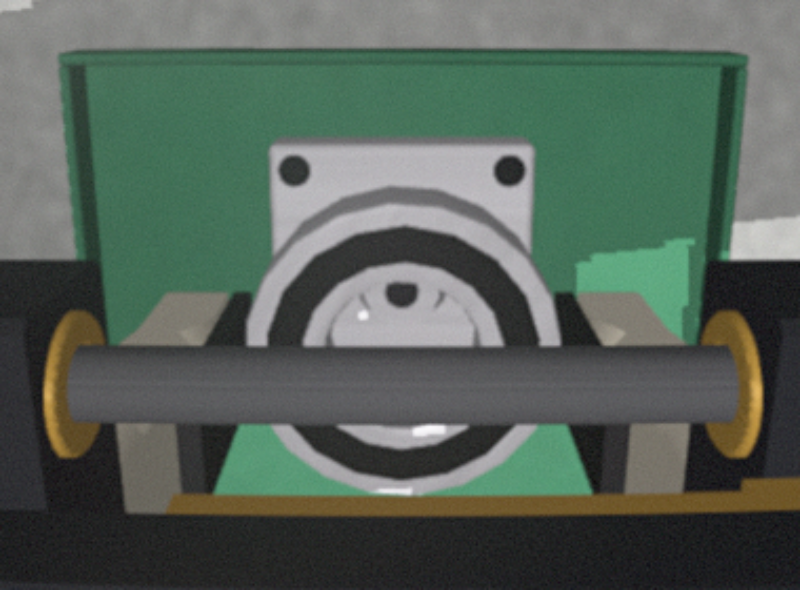

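The bearing is held level, its bright ring centre near (403,347). The hub's two rear holes are at (294,171) and (510,171), and the spigot shows through the bore. I work out the offset from the dark seal ring and the holes.

```bash
python3 - <<'E'
from h import *
w=load('w8'); s=800/380
f=lambda l:[(130+a/s,140+b*280/590) for a,b in l]
d=[k for k in dark(w,(250,200,390,235),60,400) if k[3]<1.3*k[2]]; print(d)
Hh=onplane(w,[k[:2] for k in d] if len(d)==2 else f([(294,171),(510,171)]),17)[:,:2]; print('holes',Hh.round(1).tolist())
Hh=Hh[np.argsort(Hh[:,1])]; e=Hh[1]-Hh[0]; L=np.linalg.norm(e); e/=L; n=np.array([e[1],-e[0]]); hub=Hh.mean(0)+n*26.4; print('L',L,'hub',hub.round(1),'yaw',np.degrees(np.arctan2(n[1],n[0])))
for z in (69,70.8,72):
    B=onplane(w,f([(403,203),(403,492),(248,340),(558,340)]),z)[:,:2]; D=onplane(w,f([(403,227),(403,478),(268,340),(540,340)]),z)[:,:2]
    o=lambda P:np.array([(P[0]+P[1])/2,(P[2]+P[3])/2])
    print(z,'diam',np.linalg.norm(B[0]-B[1]).round(1),'bright c',o(B).round(1).tolist(),'dark c',o(D).round(1).tolist())
sen=bot.sense(); print(sen['tcp_pos'])
E
```

```text
[(371.1, 220.8, 14.0, 14.5, 158), (269.7, 220.8, 14.0, 14.2, 154)]
holes [[586.1, -117.8], [579.9, -170.0]]
L 52.57263543156331 hub [ 609.2 -147. ] yaw -6.775542649607682
69 diam 60.7 bright c [[608.9, -146.4], [605.8, -146.1]] dark c [[609.5, -146.5], [605.8, -145.9]]
70.8 diam 60.0 bright c [[608.1, -146.3], [605.0, -146.0]] dark c [[608.7, -146.4], [605.0, -145.8]]
72 diam 59.5 bright c [[607.5, -146.3], [604.5, -145.9]] dark c [[608.2, -146.3], [604.5, -145.7]]
[ 609.00899579 -145.77270065   58.79566292]
```

Request:
jog_arm --targets '[0, -0.06, 1, 0, 0, 0, -1, 0, 0, 0.8, 0, 0, 0, -1, 0, 0, 0.5, 0, 0, 0, -1, 0, 0, 0.4, 0, 0, 0, -1, 0, 0, 0.3, 0, 0, 0, -1, 0, 0, 0.2, 0, 0, 0, -1, 0, 0, 0.2, 0, 0, 0, -1, 0, 0, 0, 0, 0, 0, -1, 0, 0, 0, 0, 0, 0, -1, 0, 0, 0, 0, 0, 0, -1]'

```text
time: 17.37
tcp_pos: [609.1, -146.3, 24.8]
eef_rot: [0.059, 0.998, 0.0, 0.0]
wrist_force: [-0.4, 0.1, -1.3]
grip_width: 0.69
grip_force: 30.0
```

Request:
jog_arm --targets '[0, 0, 0.1, 0, 0, 0, -1, 0, 0, 0.1, 0, 0, 0, -1, 0, 0, 0.1, 0, 0, 0, -1, 0, 0, 0.1, 0, 0, 0, -1, 0, 0, 0, 0, 0, 0, -1, 0, 0, 0, 0, 0, 0, -1, 0, 0, 0, 0, 0, 0, -1, 0, 0, 0, 0, 0, 0, -1, 0, 0, 0, 0, 0, 0, -1, 0, 0, 0, 0, 0, 0, -1]'

```text
time: 18.2
tcp_pos: [609.0, -146.3, 21.2]
eef_rot: [0.058, 0.998, -0.0, 0.0]
wrist_force: [-2.8, 0.9, 5.4]
grip_width: 0.691
grip_force: 30.0
```

Contact is where it should be. I release and rise, move back and look.

Request:
jog_arm --targets '[0, 0, 0, 0, 0, 0, 1, 0, 0, 0, 0, 0, 0, 1, 0, 0, 0, 0, 0, 0, 1, 0, 0, 0, 0, 0, 0, 1, 0, 0, 0, 0, 0, 0, 1, 0, 0, -2, 0, 0, 0, 1, 0, 0, -3, 0, 0, 0, 1, 0, 0, -3, 0, 0, 0, 1, 0, 0, -3, 0, 0, 0, 1, 0, 0, -3, 0, 0, 0, 1]'

```text
time: 19.03
tcp_pos: [608.6, -146.3, 161.8]
eef_rot: [0.059, 0.998, -0.0, -0.0]
wrist_force: [0.4, 0.5, 0.9]
grip_width: 0.999
grip_force: 0.0
```

Request:
jog_arm --targets '[3, 0, -2, 0, 0, 0, 1, 4, 0, -2, 0, 0, 0, 1, 4, 0, 0, 0, 0, 0, 1, 4, 0, 0, 0, 0, 0, 1, 3, 2, 0, 0, 0, 0, 1, 0, 3.5, 0, 0, 0, 0, 1, 0, 3.5, 0, 0, 0, 0, 1, 0, 3.5, 0, 0, 0, 0, 1, 0, 0, 0, 0, 0, 0, 1, 0, 0, 0, 0, 0, 0, 1]'

```text
time: 19.87
tcp_pos: [447.6, 0.2, 199.4]
eef_rot: [0.057, 0.998, 0.0, 0.0]
wrist_force: [-0.8, -0.9, -0.3]
grip_width: 1.005
grip_force: 0.0
```

```bash
python3 - <<'E'
from h import *
s=bot.sense();print(s['tcp_pos'],s['eef_rot'],s['joints'])
t=grab('top','t9')['pixels'];w=grab('wrist','w9')['pixels']
cv2.imwrite('pics/v9.png',np.hstack([cv2.resize(w,(400,300)),cv2.resize(t[150:270,310:470],(400,300),interpolation=cv2.INTER_CUBIC)]))
E
```

```text
[4.47578593e+02 1.69733566e-01 1.99360681e+02] [5.68424039e-02 9.98383121e-01 1.42433418e-04 2.55506476e-04] [ 4.43237626e-01 -6.03935860e-03 -5.01681189e-01 -5.61386910e-06
 -1.07456947e+00 -2.12777740e+00]
```

View pics/v9.png

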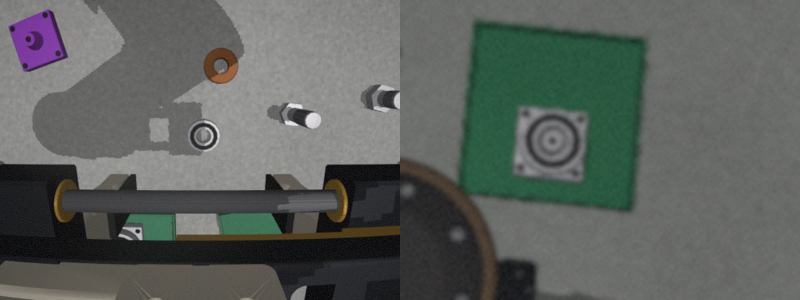

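The top view shows the bearing concentric on the hub at (552,143). Next is the small bearing.

Request:
jog_arm --targets '[0, 0.22, 4, 0, 0, 0, 1, 0, 0, 4, 0, 0, 0, 1, 0, 0, 4, 0, 0, 0, 1, 0, 0, 4, 0, 0, 0, 1, 0, 0, 2, 0, 0, 0, 1, 0, 0, 0.8, 0, 0, 0, 1, 0, 0, 0.4, 0, 0, 0, 1, 0, 0, 0.2, 0, 0, 0, 1, 0, 0, 0, 0, 0, 0, 1, 0, 0, 0, 0, 0, 0, 1]'

```text
time: 20.8
tcp_pos: [448.8, 1.0, 6.4]
eef_rot: [0.059, 0.998, 0.001, 0.001]
wrist_force: [0.0, -0.1, -0.3]
grip_width: 1.0
grip_force: 0.0
```

Request:
jog_arm --targets '[0, 0, 0.2, 0, 0, 0, -1, 0, 0, 0, 0, 0, 0, -1, 0, 0, 0, 0, 0, 0, -1, 0, 0, 0, 0, 0, 0, -1, 0, 0, 0, 0, 0, 0, -1, 0, 0, 0, 0, 0, 0, -1, 0, 0, 0, 0, 0, 0, -1, 0, 0, 0, 0, 0, 0, -1, 0, 0, 0, 0, 0, 0, -1, 0, 0, 0, 0, 0, 0, -1]'

```text
time: 21.63
tcp_pos: [447.9, 0.9, 3.2]
eef_rot: [0.059, 0.998, 0.0, 0.0]
wrist_force: [-0.7, 1.9, 1.8]
grip_width: 0.525
grip_force: 30.0
```

Request:
jog_arm --targets '[0, 0, -2, 0, 0, 0, -1, 0, 0, -3, 0, 0, 0, -1, 0, 0, -3, 0, 0, 0, -1, 0, 0, 0, 0, 0, -5.6, -1, 0, 0, 0, 0, 0, -5.6, -1, -3.76, 1.5, 0, 0, 0, 0, -1, -3.76, 1.5, 0, 0, 0, 0, -1, -3.76, 1.51, 0, 0, 0, 0, -1, -3.76, 1.51, 0, 0, 0, 0, -1, -3.76, 1.51, 0, 0, 0, 0, -1]'

```text
time: 22.47
tcp_pos: [630.3, 91.1, 82.5]
eef_rot: [-0.039, 0.999, -0.0, -0.001]
wrist_force: [0.5, 0.2, -1.3]
grip_width: 0.527
grip_force: 30.0
```

Request:
jog_arm --targets '[0, 0, 2, 0, 0, 0, -1, 0, 0, 2, 0, 0, 0, -1, 0, 0, 1.5, 0, 0, 0, -1, 0, 0, 0, 0, 0, 0, -1, 0, 0, 0, 0, 0, 0, -1, 0, 0, 0, 0, 0, 0, -1, 0, 0, 0, 0, 0, 0, -1, 0, 0, 0, 0, 0, 0, -1, 0, 0, 0, 0, 0, 0, -1, 0, 0, 0, 0, 0, 0, -1]'

```text
time: 23.3
tcp_pos: [629.5, 90.7, 29.0]
eef_rot: [-0.039, 0.999, 0.0, 0.001]
wrist_force: [0.2, -0.3, -1.7]
grip_width: 0.528
grip_force: 30.0
```

```bash
python3 - <<'E'
from h import *
s=bot.sense();print(s['tcp_pos'],s['eef_rot'],s['grip_width'],s['wrist_force'])
w=grab('wrist','w10')['pixels']
w9=load('w9')['pixels']
cv2.imwrite('pics/v10.png',np.hstack([cv2.resize(w,(400,300)),cv2.resize(w9[90:240,420:620],(400,300),interpolation=cv2.INTER_CUBIC)]))
E
```

```text
[629.54310245  90.652484    28.97446658] [-3.91170205e-02  9.99234442e-01  2.37364680e-04  5.75892739e-04] 0.5281779564388478 [ 0.22440305 -0.34123146 -1.72503923]
```

View pics/v10.png

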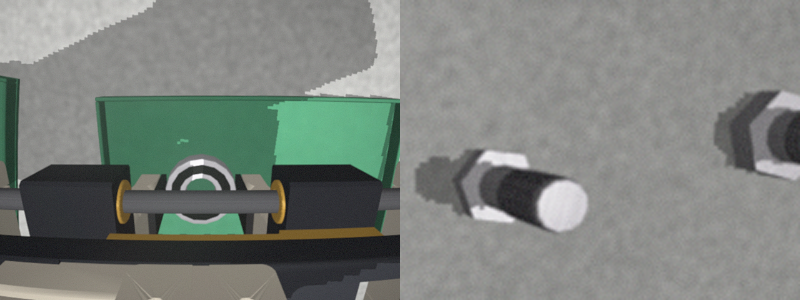

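The small bearing is held at (202,190) over the long tray, whose left wall is at x≈98. I lower it and open only part way. The right crop shows the long bolt's shank top at (562,205).

Request:
jog_arm --targets '[0, 0, 1, 0, 0, 0, -1, 0, 0, 0.7, 0, 0, 0, -1, 0, 0, 0.4, 0, 0, 0, -1, 0, 0, 0.1, 0, 0, 0, -1, 0, 0, 0.1, 0, 0, 0, -1, 0, 0, 0, 0, 0, 0, -1, 0, 0, 0, 0, 0, 0, -1, 0, 0, 0, 0, 0, 0, -1, 0, 0, 0, 0, 0, 0, -1, 0, 0, 0, 0, 0, 0, -1]'

```text
time: 24.18
tcp_pos: [628.5, 90.3, 6.1]
eef_rot: [-0.039, 0.999, -0.0, -0.001]
wrist_force: [-8.0, -0.5, 15.5]
grip_width: 0.521
grip_force: 30.0
```

```bash
python3 - <<'E'
from h import *
# shank tops: bright blobs in w9 and w2; refine with bright-disc threshold
out={}
for n,rois in (('w2',{'long':(300,160,380,235),'short':(440,150,545,220)}),('w9',{'long':(435,150,530,215)})):
    c=load(n); g=cv2.cvtColor(c['pixels'],cv2.COLOR_BGR2GRAY)
    for k,(x0,y0,x1,y1) in rois.items():
        r=cv2.GaussianBlur(g,(3,3),0)[y0:y1,x0:x1]
        for th in (185,205,220):
            cs,_=cv2.findContours((r>th).astype(np.uint8),cv2.RETR_EXTERNAL,cv2.CHAIN_APPROX_NONE)
            L=[]
            for q in cs:
                if cv2.contourArea(q)>60: e=cv2.fitEllipse(q); L.append((round(e[0][0]+x0,1),round(e[0][1]+y0,1),round(e[1][0],1),round(e[1][1],1),cv2.contourArea(q)))
            print(n,k,th,L)
E
```

```text
w2 long 185 [(340.5, 190.7, 18.2, 27.5, 138.5)]
w2 long 205 [(352.6, 175.8, 26.6, 30.8, 75.5)]
w2 long 220 []
w2 short 185 [(480.7, 202.9, 5.5, 26.6, 105.0), (503.6, 191.1, 24.4, 27.0, 515.5), (488.8, 169.2, 7.4, 31.2, 138.5)]
w2 short 205 [(481.0, 203.0, 4.2, 25.0, 73.5), (503.3, 191.0, 23.0, 25.7, 461.0), (488.9, 169.0, 5.8, 29.2, 97.0)]
w2 short 220 [(500.7, 189.0, 15.0, 22.8, 245.5)]
w9 long 185 [(464.5, 197.0, 5.3, 20.5, 74.5), (500.9, 192.4, 21.9, 24.2, 414.5), (471.7, 168.9, 5.7, 28.9, 105.0)]
w9 long 205 [(500.5, 191.9, 19.9, 22.6, 348.5), (472.1, 169.0, 4.7, 23.8, 76.0)]
w9 long 220 [(496.2, 188.3, 7.4, 15.0, 80.5)]
```

Request:
jog_arm --targets '[0, 0, -0.1, 0, 0, 0, 0.45, 0, 0, 0, 0, 0, 0, 0.45, 0, 0, 0, 0, 0, 0, 0.45, 0, 0, 0, 0, 0, 0, 0.45, 0, 0, -1, 0, 0, 0, 0.45, 0, 0, -3, 0, 0, 0, 0.45, 0, 0, -4, 0, 0, 0, 0.45, 0, 0, -4, 0, 0, 0, 0.45, 0, 0, -4, 0, 0, 0, 0.45, 0, 0, 0, 0, 0, 0, 0.45]'

```text
time: 25.02
tcp_pos: [633.7, 91.4, 176.3]
eef_rot: [-0.04, 0.999, 0.001, 0.007]
wrist_force: [0.8, 0.6, 1.9]
grip_width: 0.726
grip_force: 0.0
```

Request:
jog_arm --targets '[2.74, 2.05, -1, 0, 0, 0, 0, 2.74, 2.05, -1, 0, 0, 0, 0, 2.74, 2.05, -1, 0, 0, 0, 0, 2.74, 2.05, 0, 0, 0, 0, 0, 2.74, 2.05, 0, 0, 0, 0, 0, 2.74, 2.05, 0, 0, 0, 0, 0, 0, 0, 0, 0, 0, 0, 0, 0, 0, 0, 0, 0, 0, 0, 0, 0, 0, 0, 0, 0, 0, 0, 0, 0, 0, 0, 0, 0]'

```text
time: 25.85
tcp_pos: [456.4, 200.1, 196.4]
eef_rot: [-0.039, 0.999, 0.0, 0.0]
wrist_force: [-0.3, -0.1, -0.0]
grip_width: 0.496
grip_force: 0.0
```

```bash
python3 - <<'E'
from h import *
s=bot.sense();print(s['tcp_pos'],s['eef_rot'],s['joints'],s['grip_width'])
t=grab('top','t11')['pixels'];w=grab('wrist','w11')['pixels']
cv2.imwrite('pics/v11.png',np.hstack([cv2.resize(w,(400,300)),cv2.resize(t[150:270,190:350],(400,300),interpolation=cv2.INTER_CUBIC)]))
E
```

```text
[456.40098425 200.08096282 196.36533387] [-3.88496111e-02  9.99245054e-01  2.65473579e-05  1.69006282e-04] [ 8.08401581e-01  8.71847511e-02 -4.10321715e-01  2.24274741e-04
 -1.07301016e+00 -2.30158619e+00] 0.4964829295157402
```

View pics/v11.png

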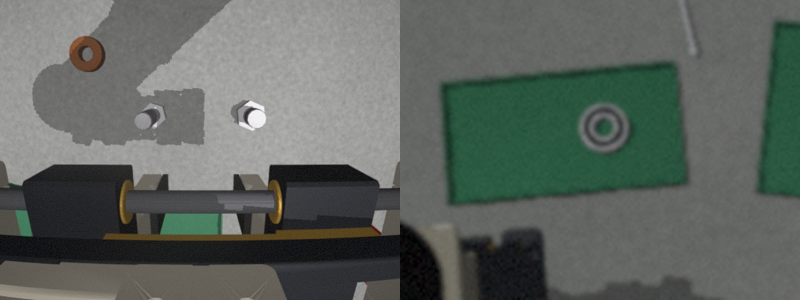

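The top view shows the small bearing flat in the long tray at (604,128). The wrist view shows the long bolt top at (142,121) and the short bolt top at (256,118).

```bash
python3 - <<'E'
from h import *
c=load('w11'); g=cv2.GaussianBlur(cv2.cvtColor(c['pixels'],cv2.COLOR_BGR2GRAY),(3,3),0)
pts={}
for k,(x0,y0,x1,y1) in {'long':(205,160,270,215),'short':(370,150,440,215)}.items():
    r=g[y0:y1,x0:x1]
    for th in ((95,105,115,125,135,150) if k=='long' else (185,205,215)):
        cs,_=cv2.findContours((r>th).astype(np.uint8),cv2.RETR_EXTERNAL,cv2.CHAIN_APPROX_NONE)
        for q in cs:
            if cv2.contourArea(q)>200: e=cv2.fitEllipse(q); print(k,th,round(e[0][0]+x0,1),round(e[0][1]+y0,1),np.round(e[1],1),cv2.contourArea(q))
print(tri(load('w2'),(503.4,191),c,(410,189)),onplane(load('w2'),[(503.4,191)],50),onplane(c,[(410,189)],50))
print('long',onplane(load('w9'),[(500.7,192.1)],78), onplane(c,[(227,193)],78),tri(load('w9'),(500.7,192.1),c,(227,193)))
E
```

```text
long 95 237.0 187.0 [63.3 76.6] 3456.0
long 105 237.0 187.0 [63.3 76.6] 3456.0
long 115 227.0 194.7 [25.8 30.2] 564.0
long 115 243.7 184.6 [35.7 38.9] 483.0
long 125 227.8 193.6 [24.7 25.6] 495.0
long 125 244.5 184.9 [34.  36.1] 389.5
long 135 228.0 193.5 [23.3 24.5] 447.0
long 135 244.0 185.3 [33.6 36. ] 329.0
short 185 404.5 186.1 [41.4 43.3] 994.0
short 205 403.9 185.8 [39.7 42.8] 873.5
short 215 410.9 189.9 [26.4 27.4] 566.0
(array([421.08868112, 265.00122884,  51.36373751]), np.float64(0.5618539373486309)) [[421.53867281 265.62161752  50.        ]] [[420.94686452 265.33711937  50.        ]]
long [[430.9682671  130.68509584  78.        ]] [[430.69067709 130.67616548  78.        ]] (array([430.82506661, 130.67082504,  78.0250458 ]), np.float64(0.27350592848928623))
```

Request:
jog_arm --targets '[0.99, 2.27, 0, 0, 0, 0, 0, 0.99, 2.27, 0, 0, 0, 0, 0, 0.99, 2.28, 0, 0, 0, 0, 0, 0, 0, 3, 0, 0, 0, 0, 0, 0, 4, 0, 0, 0, 0, 0, 0, 3, 0, 0, 0, 0, 0, 0, 2, 0, 0, 0, 0, 0, 0, 0, 0, 0, 0, 0, 0, 0, 0, 0, 0, 0, 0, 0, 0, 0, 0, 0, 0, 0]'

```text
time: 26.78
tcp_pos: [421.9, 266.3, 77.2]
eef_rot: [-0.039, 0.999, 0.0, 0.0]
wrist_force: [-0.3, 0.1, 1.4]
grip_width: 0.501
grip_force: 0.0
```

```bash
python3 - <<'E'
from h import *
s=bot.sense();print(s['tcp_pos'],s['eef_rot'],s['grip_width']); grab('wrist','w12')
E
```

```text
[421.86864153 266.34852782  77.20628901] [-3.88701678e-02  9.99244119e-01  2.54588109e-04  4.85303456e-04] 0.5011225160173072
```

Request:
jog_arm --targets '[0, 0, 2, 0, 0, 0, 0, 0, 0, 2, 0, 0, 0, 0, 0, 0, 1.2, 0, 0, 0, 0, 0, 0, 0.6, 0, 0, 0, 0, 0, 0, 0, 0, 0, 0, 0, 0, 0, 0, 0, 0, 0, -1, 0, 0, 0, 0, 0, 0, -1, 0, 0, 0, 0, 0, 0, -1, 0, 0, 0, 0, 0, 0, -1, 0, 0, 0, 0, 0, 0, -1]'

```text
time: 27.67
tcp_pos: [421.3, 266.6, 19.0]
eef_rot: [-0.039, 0.999, 0.001, 0.001]
wrist_force: [-0.2, 0.2, 5.6]
grip_width: 0.269
grip_force: 30.0
```

```bash
python3 - <<'E'
from h import *
s=bot.sense();print(s['tcp_pos'],s['eef_rot'],s['grip_width'],s['grip_force'],s['wrist_force'])
E
```

```text
[421.28161728 266.63735336  19.039758  ] [-3.92533948e-02  9.99228852e-01  6.94973038e-04  6.23738280e-04] 0.2694051722914648 30.000863671302795 [-0.17501861  0.21096741  5.61870792]
```

Request:
jog_arm --targets '[0, 0, -2, 0, 0, 0, -1, 0, 0, -2.5, 0, 0, 0, -1, 0, 0, -2.5, 0, 0, 0, -1, 0, 0, -3, 0, 0, 0, -1, -1, -2, 0, 0, 0, 0, -1, -1.5, -3, 0, 0, 0, 0, -1, -1.7, -3.25, 0, 0, 0, 0, -1, -1.7, -3.25, 0, 0, 0, 0, -1, -1.7, -3.25, 0, 0, 0, 0, -1, -1.7, -3.25, 0, 0, 0, 0, -1]'

```text
time: 28.5
tcp_pos: [527.7, 92.1, 118.1]
eef_rot: [-0.039, 0.999, 0.0, -0.0]
wrist_force: [0.6, 1.5, -2.5]
grip_width: 0.264
grip_force: 30.0
```

Request:
jog_arm --targets '[-1.7, -3.25, 0, 0, 0, 0, -1, -1.7, -3.25, 0, 0, 0, 0, -1, -1.7, -3.25, 0, 0, 0, 0, -1, -1.7, -3.25, 0, 0, 0, 0, -1, -1.7, -3.25, 0, 0, 0, 0, -1, -1.7, -3.25, 0, 0, 0, 0, -1, -1.7, -3.3, 0, 0, 0, 0, -1, -1.7, -3.3, 0, 0, 0, 0, -1, 0, 0, 0, 0, 0, 0, -1, 0, 0, 0, 0, 0, 0, -1]'

```text
time: 29.33
tcp_pos: [683.2, -157.9, 116.4]
eef_rot: [-0.037, 0.999, 0.0, -0.001]
wrist_force: [-0.9, -0.1, -2.8]
grip_width: 0.268
grip_force: 30.0
```

Request:
jog_arm --targets '[0, 0.2, 2, 0, 0, 0, -1, 0, 0, 2.5, 0, 0, 0, -1, 0, 0, 2, 0, 0, 0, -1, 0, 0, 1.5, 0, 0, 0, -1, 0, 0, 0.7, 0, 0, 0, -1, 0, 0, 0.3, 0, 0, 0, -1, 0, 0, 0, 0, 0, 0, -1, 0, 0, 0, 0, 0, 0, -1, 0, 0, 0, 0, 0, 0, -1, 0, 0, 0, 0, 0, 0, -1]'

```text
time: 30.17
tcp_pos: [684.1, -153.7, 29.4]
eef_rot: [-0.039, 0.999, -0.0, 0.001]
wrist_force: [-0.2, 0.9, -2.1]
grip_width: 0.27
grip_force: 30.0
```

```bash
python3 - <<'E'
from h import *
s=bot.sense();print(s['tcp_pos'],s['eef_rot'],s['grip_width'],s['grip_force'],s['wrist_force'])
w=grab('wrist','w13')['pixels']
c=grab('scene','s13')['pixels']
cv2.imwrite('pics/v12.png',np.hstack([cv2.resize(w,(400,300)),cv2.resize(c[200:350,180:380],(400,300),interpolation=cv2.INTER_CUBIC)]))
E
```

```text
[ 684.07220427 -153.72208936   29.42871169] [-3.91892441e-02  9.99231384e-01 -3.11366946e-05  9.18879341e-04] 0.26992251916549825 29.99915599822998 [-0.21296275  0.87075119 -2.11330119]
```

View pics/v12.png

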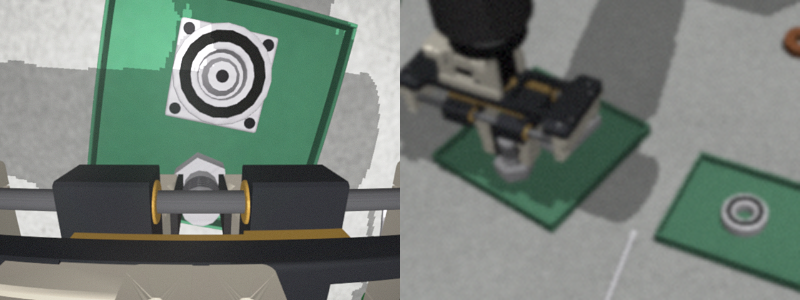

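The wrist view shows the bolt upright at (202,185), clear of the hub and bearing at (221,75), which lie flat. I lower and release.

Request:
jog_arm --targets '[0, 0, 0.4, 0, 0, 0, -1, 0, 0, 0.2, 0, 0, 0, -1, 0, 0, 0.1, 0, 0, 0, -1, 0, 0, 0.05, 0, 0, 0, -1, 0, 0, 0, 0, 0, 0, -1, 0, 0, 0, 0, 0, 0, -1, 0, 0, 0, 0, 0, 0, -1, 0, 0, 0, 0, 0, 0, -1, 0, 0, 0, 0, 0, 0, -1, 0, 0, 0, 0, 0, 0, -1]'

```text
time: 31.1
tcp_pos: [683.5, -153.8, 22.1]
eef_rot: [-0.039, 0.999, -0.0, 0.0]
wrist_force: [-4.0, 2.3, 7.3]
grip_width: 0.269
grip_force: 30.0
```

Request:
jog_arm --targets '[0, 0, 0, 0, 0, 0, 0, 0, 0, 0, 0, 0, 0, 0, 0, 0, 0, 0, 0, 0, 0, 0, 0, 0, 0, 0, 0, 0, 0, 0, -1, 0, 0, 0, 0, 0, 0, -3, 0, 0, 0, 0, 0, 0, -4, 0, 0, 0, 0, 0, 0, -4, 0, 0, 0, 0, 0, 0, -2, 0, 0, 0, 0, 0, 0, 0, 0, 0, 0, 0]'

```text
time: 31.93
tcp_pos: [686.7, -154.4, 168.5]
eef_rot: [-0.04, 0.999, -0.001, 0.005]
wrist_force: [-0.0, 1.0, -0.2]
grip_width: 0.503
grip_force: 0.0
```

Request:
jog_arm --targets '[2.54, 3.37, 0, 0, 0, 0, 0, 2.54, 3.37, 0, 0, 0, 0, 0, 2.54, 3.37, 0, 0, 0, 0, 0, 2.54, 3.37, 0, 0, 0, 0, 0, 2.54, 3.37, 0, 0, 0, 0, 0, 2.54, 3.37, 0, 0, 0, 0, 0, 2.54, 3.37, 0, 0, 0, 0, 0, 2.54, 3.37, 0, 0, 0, 0, 0, 2.54, 3.38, 0, 0, 0, 0, 0, 0, 0, 0, 0, 0, 0, 0]'

```text
time: 32.77
tcp_pos: [431.6, 131.2, 161.7]
eef_rot: [-0.042, 0.999, 0.001, 0.001]
wrist_force: [-0.3, -0.6, -1.0]
grip_width: 0.5
grip_force: 0.0
```

```bash
python3 - <<'E'
from h import *
s=bot.sense();print(s['tcp_pos'],s['eef_rot'],s['grip_width'])
grab('wrist','w14'); t=grab('top','t14')['pixels']; c=grab('scene','s14')['pixels']
cv2.imwrite('pics/v13.png',np.hstack([cv2.resize(t[140:260,190:430],(400,200),interpolation=cv2.INTER_CUBIC),cv2.resize(c[200:350,180:480],(400,200),interpolation=cv2.INTER_CUBIC)]))
E
```

```text
[431.61671185 131.18012198 161.67203222] [-4.17944137e-02  9.99125556e-01  1.02649568e-03  5.44261666e-04] 0.499909050089819
```

View pics/v13.png

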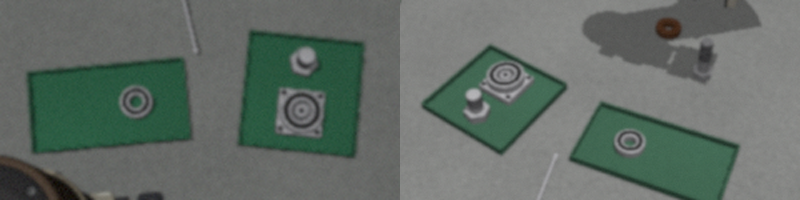

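Both views show the square tray's kit complete, with the short bolt upright (305,60 in the top view) and the bearing flat on the hub. Next is the long bolt.

Request:
jog_arm --targets '[0, 0, 2, 0, 0, 0, 0, 0, 0, 3, 0, 0, 0, 0, 0, 0, 3, 0, 0, 0, 0, 0, 0, 2.5, 0, 0, 0, 0, 0, 0, 2, 0, 0, 0, 0, 0, 0, 1, 0, 0, 0, 0, 0, 0, 0, 0, 0, 0, 0, 0, 0, 0, 0, 0, 0, 0, 0, 0, 0, 0, 0, 0, 0, 0, 0, 0, 0, 0, 0, 0]'

```text
time: 33.75
tcp_pos: [436.0, 127.2, 26.6]
eef_rot: [-0.039, 0.999, 0.001, 0.001]
wrist_force: [0.3, 1.1, 0.5]
grip_width: 0.499
grip_force: 0.0
```

Request:
jog_arm --targets '[0, 0, 0, 0, 0, 0, -1, 0, 0, 0, 0, 0, 0, -1, 0, 0, 0, 0, 0, 0, -1, 0, 0, 0, 0, 0, 0, -1, 0, 0, 0, 0, 0, 0, -1, 0, 0, 0, 0, 0, 0, -1, 0, 0, 0, 0, 0, 0, -1, 0, 0, 0, 0, 0, 0, -1, 0, 0, 0, 0, 0, 0, -1, 0, 0, 0, 0, 0, 0, -1]'

```text
time: 34.58
tcp_pos: [435.7, 127.9, 26.2]
eef_rot: [-0.039, 0.999, 0.0, 0.001]
wrist_force: [-1.4, 2.1, 6.5]
grip_width: 0.221
grip_force: 30.0
```

Request:
jog_arm --targets '[0, 0, -2, 0, 0, 0, -1, 0, 0, -2.5, 0, 0, 0, -1, 0, 0, -2.5, 0, 0, 0, -1, -2, 0.6, 0, 0, 0, 0, -1, -3, 0.8, 0, 0, 0, 0, -1, -3.5, 0.96, 0, 0, 0, 0, -1, -3.5, 0.96, 0, 0, 0, 0, -1, -3.5, 0.96, 0, 0, 0, 0, -1, -2.5, 0.7, 0, 0, 0, 0, -1, -1, 0.28, 0, 0, 0, 0, -1]'

```text
time: 35.42
tcp_pos: [622.6, 195.0, 93.9]
eef_rot: [-0.039, 0.999, -0.001, -0.001]
wrist_force: [0.2, -0.2, -1.9]
grip_width: 0.22
grip_force: 30.0
```

Request:
jog_arm --targets '[0, 0, 1.5, 0, 0, 0, -1, 0, 0, 2, 0, 0, 0, -1, 0, 0, 1.5, 0, 0, 0, -1, 0, 0, 0.5, 0, 0, 0, -1, 0, 0, 0.3, 0, 0, 0, -1, 0, 0, 0, 0, 0, 0, -1, 0, 0, 0, 0, 0, 0, -1, 0, 0, 0, 0, 0, 0, -1, 0, 0, 0, 0, 0, 0, -1, 0, 0, 0, 0, 0, 0, -1]'

```text
time: 36.25
tcp_pos: [620.7, 194.7, 38.5]
eef_rot: [-0.039, 0.999, 0.0, 0.001]
wrist_force: [-0.4, 0.1, -2.0]
grip_width: 0.22
grip_force: 30.0
```

```bash
python3 - <<'E'
from h import *
s=bot.sense();print(s['tcp_pos'],s['eef_rot'],s['grip_width'],s['grip_force'],s['wrist_force'])
E
```

```text
[620.65180419 194.68562824  38.50592912] [-3.91566999e-02  9.99232870e-01  3.38617640e-04  5.56168729e-04] 0.220122180132912 29.999562799930573 [-0.38764564  0.05639373 -2.02795435]
```

Request:
jog_arm --targets '[0, 0, 0.4, 0, 0, 0, -1, 0, 0, 0.3, 0, 0, 0, -1, 0, 0, 0.2, 0, 0, 0, -1, 0, 0, 0.1, 0, 0, 0, -1, 0, 0, 0, 0, 0, 0, -1, 0, 0, 0, 0, 0, 0, -1, 0, 0, 0, 0, 0, 0, -1, 0, 0, 0, 0, 0, 0, -1, 0, 0, 0, 0, 0, 0, -1, 0, 0, 0, 0, 0, 0, -1]'

```text
time: 37.08
tcp_pos: [620.4, 194.5, 29.3]
eef_rot: [-0.039, 0.999, -0.0, 0.0]
wrist_force: [-5.7, -0.8, 12.3]
grip_width: 0.224
grip_force: 30.0
```

Contact. I release, rise straight up, then back away.

Request:
jog_arm --targets '[0, 0, 0, 0, 0, 0, 0, 0, 0, 0, 0, 0, 0, 0, 0, 0, 0, 0, 0, 0, 0, 0, 0, 0, 0, 0, 0, 0, 0, 0, -1, 0, 0, 0, 0, 0, 0, -2, 0, 0, 0, 0, 0, 0, -3, 0, 0, 0, 0, 0, 0, -3, 0, 0, 0, 0, 0, 0, -3, 0, 0, 0, 0, 0, 0, -2, 0, 0, 0, 0]'

```text
time: 37.92
tcp_pos: [621.3, 194.7, 171.8]
eef_rot: [-0.039, 0.999, 0.001, 0.002]
wrist_force: [-0.2, 0.5, 0.9]
grip_width: 0.496
grip_force: 0.0
```

Request:
jog_arm --targets '[3, 0, 0, 0, 0, 0, 0, 4, 0, 0, 0, 0, 0, 0, 4, 0, 0, 0, 0, 0, 0, 4, 0, 0, 0, 0, 0, 0, 2, 0, 0, 0, 0, 0, 0, 0, 0, 0, 0, 0, 0, 0, 0, 0, 0, 0, 0, 0, 0, 0, 0, 0, 0, 0, 0, 0, 0, 0, 0, 0, 0, 0, 0, 0, 0, 0, 0, 0, 0, 0]'

```text
time: 38.75
tcp_pos: [451.5, 181.3, 167.5]
eef_rot: [-0.039, 0.999, -0.0, -0.0]
wrist_force: [0.3, 1.2, 0.2]
grip_width: 0.502
grip_force: 0.0
```

```bash
python3 - <<'E'
from h import *
s=bot.sense();print(s['tcp_pos'],s['grip_width'],s['wrist_force'])
t=grab('top','t15')['pixels']; c=grab('scene','s15')['pixels']
cv2.imwrite('pics/v14.png',np.vstack([cv2.resize(t[140:260,190:430],(600,300),interpolation=cv2.INTER_CUBIC),cv2.resize(c[200:375,180:530],(600,300),interpolation=cv2.INTER_CUBIC)]))
E
```

```text
[451.54374907 181.26462424 167.47550133] 0.5023973017957518 [0.25164053 1.19421457 0.15687239]
```

View pics/v14.png

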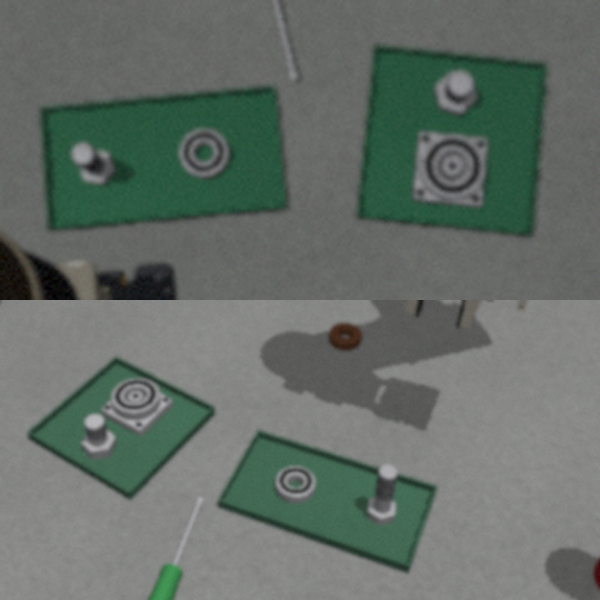

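All five parts stand correctly in their trays: the long bolt is upright at (95,165), the small bearing is at (205,152), the short bolt is at (457,90), and the hub with its bearing is at (452,167). I hand in.

```bash
python3 -c "
from plant import bot
print(bot.close_job())"
```

```text
the job is handed in; nothing more can be done
None
```

Both kits are made up and handed in (no verdict came back); the fingertips really sit about 2.5 mm behind the reported TCP, not 22 mm ahead as stated, so the first grasp closed on the hub's spigot tip (about 20 N, hub not moved) and I corrected for it from then on.

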